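# Switch off the dip warmer and take off its lid

## Task

The dip has warmed through: first turn the heat knob of the green dip warmer fully anticlockwise (seen from above) to its end stop, which is off, while the lid is still on. Then lift the white lid off the warmer's crock by its wooden grip and lower it, without dropping it, right way up into the round, light wooden lid dish so that it lies flat inside the rim, and let go. Leave the plant pot, the pepper mill, the honey jar and the salt shaker standing where they are.

Things in the scene. Friction and masses are not known exactly. Their poses are not given: they have to be found in the camera images.
- warmer: Green dip warmer, fixed to the worktop: base 136 (its x) x 236 (its y) mm, top 42 mm high. Origin: centre of its underside, on the worktop, z up. At its y = +58 mm stands a white round crock, 104 mm across, rim 84 mm above the worktop; at its y = -72 mm the black heat knob on a dark metal disc (68 mm across) with a white dot (off) and red dots that grow clockwise (hotter).
- crock_mouth (a point): Centre of the crock's mouth, in the plane of its rim, 84 mm above the worktop; the mouth is 90 mm in diameter. Fixed to the warmer.
- heat_knob (a joint): Heat knob angle in rad about the vertical: 0 = off, the end stop fully anticlockwise seen from above; grows clockwise to the other stop at 4.2. It has a dry friction of about 0.04 N m, no spring, and stays where it is left. At the start it is 1.6 to 3.2 rad from off.
- heat_knob_grip (a point): On the knob's axis at grip height, 80 mm above the worktop; z up, turns with the knob. The black knob has a round foot 44 mm across (top 57 mm above the worktop) and on it an upright bar grip 42 mm long (point x) by 14 mm thick (point y), up to 87 mm. A white line on top, at the -x end, points at the setting; at off it points along the warmer's -x, at the white dot.
- lid: Loose white round lid, about 180 g. Origin: centre of its underside, z up, its axis of symmetry. Spigot 80 mm across from z = 0 to 8 mm (hangs in the crock's mouth), flange 100 mm across, 8 to 14 mm (rests on the crock's rim), dome to 20 mm, neck, and on top an upright round wooden grip 28 mm across, z = 30 to 54 mm. Origin height over the worktop: 76 mm on the crock, 6 mm when lying in the dish.
- lid_dish: Loose low round dish of light wood, 0.5 kg: 132 mm across, rim 16 mm high, inside 122 mm across, flat inner floor 6 mm above its origin. Origin: centre of its underside; z up. It stands to the left or to the right of the warmer (and the plant pot on the other side).
- pot: Loose dark red plant pot with a scalloped rim, 91 mm across, 76 mm high; origin at the centre of its underside. A bystander.
- pepper_mill: Loose dark wooden pepper mill, 58 mm across, 150 mm high; origin at the centre of its underside. A bystander.
- honey_jar: Loose jar with a red cap, 66 mm across, 85 mm high; origin at the centre of its underside. A bystander.
- salt_shaker: Loose glass salt shaker with a grey top, 44 mm across, 90 mm high; origin at the centre of its underside. A bystander.

How it is judged:
By the outcome, as a careful person would: the job done as asked, in the order asked, and still so for the second after the job is handed in, with the robot touching nothing.
It also fails if it takes over 64 s, if anything falls off the work surface, if the arm or the gripper's body presses on something with over 40 N, if the wrist force passes 120 N, or if a joint passes its speed limit or range.

## Robot

A 6-joint arm with a two-finger parallel gripper is mounted at the origin on a cart in front of the work surface, level with it; the furniture and walls round the work are solid. World frame = base frame: x ahead of the robot, y to its left, z up, the work surface at z = 0. Lengths are in mm, angles in rad, forces in N, time in s.
With the tool pointing down it reaches from about 300 to 1000 mm from the base axis. Payload 5.1 kg.
Tool frame: the origin (TCP) lies between the finger pads; the fingertips stand 19 mm ahead of it and the grasp point (between the pads) is the TCP (robot.tip_reach is the distance from the TCP to the fingertips, in mm); z points along the fingers, y is the line along which they close (so a half turn about z gives the same grasp; the last joint's range is limited). The gripper opens to 95 mm and grips with 3 to 60 N. Pads are 20 mm wide; open, the fingers measure 119 mm over their backs; the gripper's body (75 mm by 180 mm) begins 59 mm behind the grasp point.
Start: joints at [1.142, 0.124, 1.65, -0, 1.367, -0.083], TCP at [220.337, 611.503, 233.656] pointing down, gripper open.
Joint ranges: [-2.61, 2.61], [-1.02, 2.33], [0.03, 2.71], [-1.35, 4.49], [0.32, 2.68], [-2.91, 2.91]. Speed limits (rad/s): [2.57, 2.57, 3.14, 3.14, 3.14, 3.14].

## Interface

Orientations are given as [roll, pitch, yaw] about the fixed x, y, z axes, in that order (R = Rz(yaw) Ry(pitch) Rx(roll)).
In Python, from cell import readout, imaging, job_done, robot gives the robot as it stands.
- The arm moves only by the tool play_rows, never from a script. Its argument "moves" is a list that holds one entry, the list of rows, each a list of 7 numbers: the opening in per cent of the stroke, from 0 (shut) to 100 (fully open), then the shift along the tool's x, y, z in m, then the turn, a rotation vector about the tool's x, y, z in rad. A call has 1 to 5 rows; each row shifts and turns the commanded pose from where the row before left it, along the tool's axes as they then stand; what a row does not reach is not made up. A row lasts 1/12 s, in which the tool goes at most 41.7 mm and 7.16 degrees, less where a joint would pass 70% of its speed; a pose out of reach is approached as far as the arm can. A call is refused whole if a number of a shift passes 0.0417 or a number of a turn 0.125, either way. A call with a gripper value outside its range is refused whole. The fingers move at their own pace and stop on an object; "grip_force" is the grip in N (left out, the last holds). Time passes only in rows, so rows that do not move let the fingers close. It gives the time, the measured TCP pose, the force, the opening and the grip force at its end, in the units of the state.
- readout.get_obs(): the state, without advancing time (a new reading comes with each control period).
- imaging.capture(name): name is "side" or "top"; returns (picture, depth): 400x640x3 uint8, blue, green, red; 400x640 float32, mm along the optical axis (not along the pixel's ray), 0 where there is no reading.
- imaging.get_calibration(name): a dict with "fx", "fy", "cx", "cy" (pixels), "k1" (the pictures are not rectified: a ray, as slopes to the right and down, at radius r is drawn at 1 + k1 r^2 times it, then the intrinsics apply), "extrinsics" (4x4, takes a point from world to camera coordinates). Camera axes: x right, y up, looking along -z (the intrinsics and any distortion apply to the point x, -y, -z); pixel columns grow to the right and rows downward; lengths in mm; the calibration is good to about 2 mm. A picture is of the moment at which its call begins. get_calibration takes no time and is no camera call.
- job_done(): hands the job in; it is judged then, once.
Trained networks look in the newest picture that a camera, given by its name, has taken for a name from the list of things; names that differ only in an ending like _2 or _b are one class to them, and where a whole thing is asked for, a point or a joint stands for the part that bears it (a point fixed in the world has none). Each returns a list of dicts, best first, with "p" (0 to 1); they miss things now and then, are a little off and sometimes report something else, mostly with a low value. They report only what shows in the picture. A call takes as long as a camera call.
- imaging.recognise(name, camera): "centre" ([row, column] in pixels, amid what is visible of it).
- imaging.spot_point(name, camera): "centre" ([row, column] in pixels: a listed point, or the origin of a listed thing).
The state is a dict: "clock": time; "joint_pos": joint angles; "qvel": joint speeds; "joint_torque": joint torques, N m; "position": TCP position; "orientation": TCP orientation; "contact_force": force on the tool from outside, world axes, zero at the start; "moment": the same for the moment, N m; "opening": finger opening in mm; "grip_force": force on a finger pad.
Only numpy, scipy, OpenCV 4.12 (cv2) and the standard library are available. Lean on these libraries where they do the work, as an engineer would, in place of code of your own. Each camera call takes 0.05 s, during which the arm holds its last target. There are 200 camera calls.

## Working session

There is one attempt and no reset: what is moved stays moved. The work goes in short steps, Python scripts to look and compute and a tool call to move; the robot and the scene stay as the last step left them, time stands still between calls to the robot, and variables do not carry over. Pictures are saved under pics/ and viewed, at most 10 in all, crops included, and the job is handed in when it is done.

Besides the shell and the picture viewer there is one more tool, called in YAML: its name, and indented under it one key for each argument. play_rows: Moves the arm, as the interface text tells. Its arguments: {"type":"object","properties":{"moves":{"type":"array","items":{"type":"array","items":{"type":"array","items":{"type":"number"}}}},"grip_force":{"type":"number"}},"required":["moves"]}

```bash
mkdir -p pics; cat > h.py <<'E'
import numpy as np, cv2
from cell import readout, imaging, robot
def cam(n):
    c=imaging.get_calibration(n); return c
def ray(n,px):
    c=cam(n); r,col=px
    K=np.array([[c['fx'],0,c['cx']],[0,c['fy'],c['cy']],[0,0,1]])
    u=cv2.undistortPoints(np.array([[[float(col),float(r)]]]),K,np.array([c['k1'],0,0,0.]))[0,0]
    E=np.array(c['extrinsics']); R=E[:3,:3]; o=-R.T@E[:3,3]
    return o,R.T@np.array([u[0],-u[1],-1.])
def at_z(n,px,z):
    o,d=ray(n,px); return o+d*(z-o[2])/d[2]
def at_d(n,px,dep):
    o,d=ray(n,px); return o+d*dep
def cloud(n,dep):
    c=cam(n);K=np.array([[c['fx'],0,c['cx']],[0,c['fy'],c['cy']],[0,0,1]])
    h,w=dep.shape; g=np.mgrid[0:h,0:w]
    p=np.stack([g[1],g[0]],-1).reshape(-1,1,2).astype(np.float64)
    u=cv2.undistortPoints(p,K,np.array([c['k1'],0,0,0.]))[:,0]
    E=np.array(c['extrinsics']); R=E[:3,:3]; o=-R.T@E[:3,3]
    v=np.c_[u[:,0],-u[:,1],-np.ones(len(u))]*dep.reshape(-1,1)
    P=v@R+o; P[dep.reshape(-1)<=0]=np.nan
    return P.reshape(h,w,3)
E
python3 - <<'E'
from h import *
print(readout.get_obs())
for n in ('top','side'):
    p,d=imaging.capture(n); cv2.imwrite(f'pics/{n}0.png',p); np.save(f'{n}0.npy',d); cv2.imwrite(f'{n}0.png',p)
    o,_=ray(n,(200,320)); print(n,'cam at',o.round())
    for t in ('warmer','crock_mouth','heat_knob_grip','lid','lid_dish','pot','pepper_mill','honey_jar','salt_shaker'):
        z={'crock_mouth':84,'heat_knob_grip':80,'lid':76}.get(t,0)
        for q in imaging.spot_point(t,n)[:2]:
            print(n,t,round(q['p'],2),np.round(q['centre']),at_z(n,q['centre'],z).round())
E
```

```text
{'clock': 0.0, 'joint_pos': array([ 1.14240586e+00,  1.24489308e-01,  1.65168883e+00, -4.48742405e-06,
        1.36745738e+00, -8.25909228e-02]), 'qvel': array([ 0.00101677,  0.00047969,  0.00180077, -0.00266217,  0.00142972,
        0.00155659]), 'joint_torque': array([-1.14000486e-03, -4.17594731e+01, -3.59935641e+01,  7.73484819e-02,
        4.92050371e-02, -1.81393580e-04]), 'position': array([220.08916431, 610.96604748, 232.38845278]), 'orientation': array([-3.13955640e+00, -1.64151588e-04,  2.79579386e+00]), 'contact_force': array([0.08817331, 0.42235851, 1.04352017]), 'moment': array([-0.0169818 ,  0.01760091, -0.03938554]), 'grip_force': 0.0, 'opening': 94.64447978166322}
top cam at [ 489.  200. 1074.]
top warmer 0.69 [202. 332.] [555. 127.   0.]
top crock_mouth 0.58 [201. 309.] [553. 196.  84.]
top crock_mouth 0.34 [168. 422.] [ 646. -116.   84.]
top heat_knob_grip 0.67 [198. 361.] [561.  53.  80.]
top lid 0.58 [197. 316.] [563. 179.  76.]
top lid_dish 0.58 [235. 431.] [ 462. -167.    0.]
top pot 0.84 [220. 243.] [498. 389.   0.]
top pepper_mill 0.75 [191. 194.] [582. 534.   0.]
top honey_jar 0.71 [165. 256.] [661. 356.   0.]
top salt_shaker 0.62 [170. 422.] [ 657. -144.    0.]
side cam at [ 219. -787. 1018.]
side warmer 0.78 [234. 322.] [561. 125.   0.]
side crock_mouth 0.63 [202. 313.] [557. 189.  84.]
side heat_knob_grip 0.61 [230. 330.] [562.  58.  80.]
side lid 0.79 [208. 316.] [559. 170.  76.]
side lid 0.57 [184. 324.] [624. 268.  76.]
side lid_dish 0.61 [321. 330.] [ 467. -179.    0.]
side pot 0.88 [188. 277.] [493. 393.   0.]
side pot 0.45 [161. 286.] [573. 537.   0.]
side pepper_mill 0.76 [161. 285.] [570. 534.   0.]
side honey_jar 0.85 [183. 325.] [663. 357.   0.]
side salt_shaker 0.54 [287. 387.] [ 658. -137.    0.]
```

View pics/top0.png

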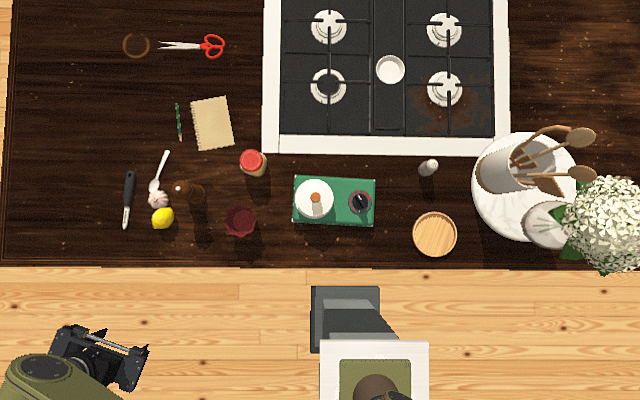

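View pics/side0.png

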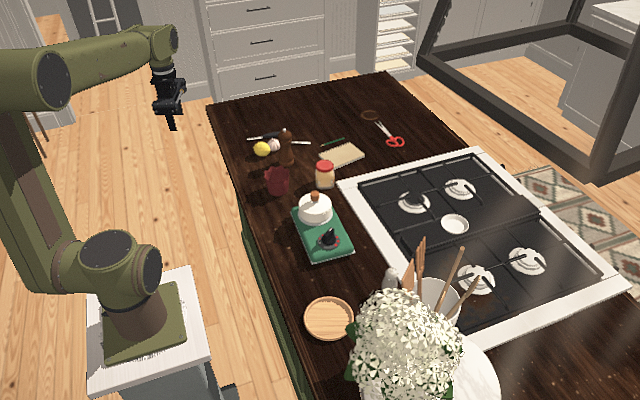

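The top view shows the warmer at about (row 200, col 333), with the lid grip at (198,316) and the knob at (201,360). The dish is at (234,434), with the salt shaker and flowers to its right. Next I'll measure the knob angle and the exact centres.

```bash
python3 - <<'E'
from h import *
p=cv2.imread('top0.png'); d=np.load('top0.npy'); P=cloud('top',d)
c=cv2.resize(p[165:240,285:385],None,fx=7.5,fy=7.5,interpolation=cv2.INTER_CUBIC)
s=cv2.imread('side0.png')[175:275,270:370]
s=cv2.resize(s,(560,560),interpolation=cv2.INTER_CUBIC)[:600]
cv2.imwrite('pics/cropt.png',c); cv2.imwrite('pics/crops.png',s)
roi=lambda r0,r1,c0,c1:P[r0:r1,c0:c1].reshape(-1,3)
hsv=cv2.cvtColor(p,cv2.COLOR_BGR2HSV)
# warmer green
m=cv2.inRange(hsv,(55,60,40),(95,255,255))[165:240,280:390]>0
Q=roi(165,240,280,390)
q=P[165:240,280:390][m]; q=q[(abs(q[:,2]-42)<10)]
r=cv2.minAreaRect(q[:,:2].astype(np.float32)); print('green rect',r,np.median(q[:,2]))
for nm,lo,hi,cx,cy,R in (('lid grip',118,140,560,180,40),('flange/dome',80,105,560,180,60),('knob bar',77,95,562,55,40),('dish rim',10,25,465,-172,80),('dish floor',2,10,465,-172,55),('shaker',70,100,655,-140,40)):
    A=P.reshape(-1,3);A=A[(A[:,2]>lo)&(A[:,2]<hi)&(np.hypot(A[:,0]-cx,A[:,1]-cy)<R)]
    if len(A)<4: print(nm,len(A));continue
    ce,rad=cv2.minEnclosingCircle(A[:,:2].astype(np.float32))
    print(nm,len(A),A.mean(0).round(1),np.round(ce,1),round(rad,1),cv2.minAreaRect(A[:,:2].astype(np.float32)),A[:,2].max().round(1))
E
```

```text
green rect ((557.2297973632812, 124.39701843261719), (233.78758239746094, 134.85113525390625), 87.39482116699219) 40.24381905534642
lid grip 89 [559.3 180.7 128.6] [559.5 180.7] 13.7 ((559.6115112304688, 181.3015594482422), (26.134902954101562, 26.035505294799805), 46.37615966796875) 132.6
flange/dome 1013 [559.1 182.9  90.4] [560.4 182.7] 51.7 ((560.3812255859375, 181.7216339111328), (99.41316223144531, 101.11071014404297), 0.9206750988960266) 97.7
knob bar 78 [553.9  53.1  84.9] [554.1  52.7] 21.0 ((554.0639038085938, 52.97576141357422), (41.28385925292969, 13.60759162902832), 34.356163024902344) 90.3
dish rim 297 [ 461.7 -177.2   14.2] [ 463.1 -173.6] 66.1 ((464.07220458984375, -173.0471954345703), (129.05628967285156, 129.81915283203125), 0.9174062609672546) 20.1
dish floor 986 [ 464.8 -171.8    5.2] [ 465.1 -172. ] 54.9 ((464.879150390625, -172.29510498046875), (107.19465637207031, 108.16944122314453), 63.97938537597656) 9.9
shaker 124 [ 655.4 -143.4   82.8] [ 656.5 -145.3] 16.9 ((655.9999389648438, -144.4731903076172), (30.93716049194336, 30.892404556274414), 59.48284912109375) 92.0
```

View pics/cropt.png

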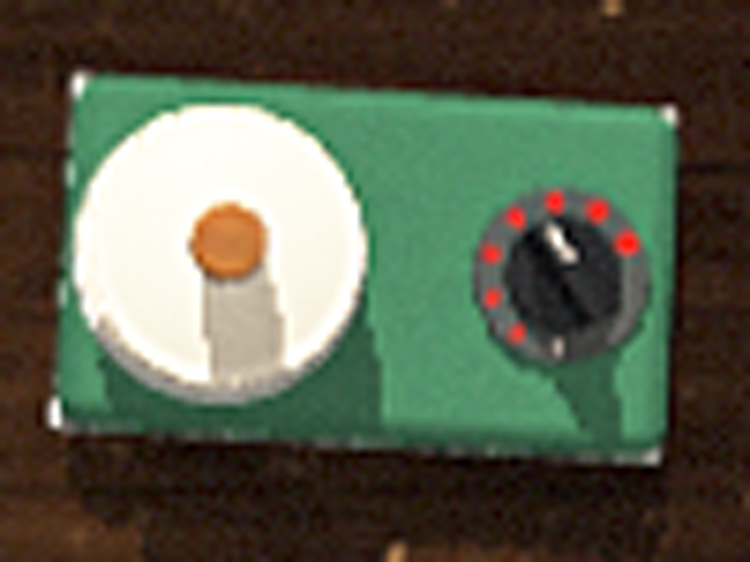

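View pics/crops.png

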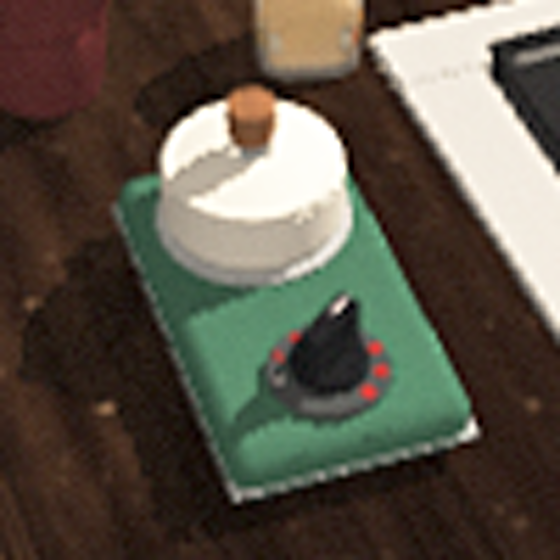

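The white line points at azimuth about +33°, up and left. Off is at about 177.5°, so the knob needs about 2.5 rad anticlockwise. I'll travel above the knob and turn the tool to yaw 0.58.

play_rows:
  moves:
    - [[60,-0.0252,-0.0206,0,0,0,0],[60,-0.0252,-0.0206,0,0,0,0],[60,-0.0252,-0.0206,0,0,0,0],[60,-0.0252,-0.0206,0,0,0,0],[60,-0.0252,-0.0206,0,0,0,0]]

```text
clock: 1.42
position: [304.4, 470.6, 233.7]
orientation: [3.141, 0.0, 2.796]
contact_force: [-0.1, -0.0, 0.5]
opening: 67.2
grip_force: 0.0
```

play_rows:
  moves:
    - [[60,-0.0252,-0.0206,0,0,0,0],[60,-0.0252,-0.0206,0,0,0,0],[60,-0.0252,-0.0206,0,0,0,0],[60,-0.0252,-0.0206,0,0,0,0],[60,-0.0252,-0.0206,0,0,0,0]]

```text
clock: 1.83
position: [388.1, 330.9, 233.9]
orientation: [3.141, 0.0, 2.796]
contact_force: [0.6, -0.3, -0.7]
opening: 57.1
grip_force: 0.0
```

play_rows:
  moves:
    - [[60,-0.0252,-0.0206,0,0,0,0],[60,-0.0252,-0.0206,0,0,0,0],[60,-0.0252,-0.0206,0,0,0,0],[60,-0.0252,-0.0206,0,0,0,0],[60,-0.0252,-0.0206,0,0,0,0]]

```text
clock: 2.25
position: [471.8, 191.2, 233.9]
orientation: [3.141, 0.001, 2.796]
contact_force: [0.1, -0.9, 0.1]
opening: 57.2
grip_force: 0.0
```

play_rows:
  moves:
    - [[60,-0.0252,-0.0206,0,0,0,0],[60,-0.0252,-0.0206,0,0,0,0],[60,-0.0252,-0.0206,0,0,0,0],[60,-0.0252,-0.0206,0,0,0,0],[60,-0.0252,-0.0206,0,0,0,0]]

```text
clock: 2.67
position: [555.5, 51.5, 233.9]
orientation: [3.141, 0.0, 2.796]
contact_force: [0.1, 0.4, 0.4]
opening: 57.0
grip_force: 0.0
```

play_rows:
  moves:
    - [[60,0,0,0,0,0,0.123],[60,0,0,0,0,0,0.123],[60,0,0,0,0,0,0.123],[60,0,0,0,0,0,0.123],[60,0,0,0,0,0,0.123]]

```text
clock: 3.08
position: [554.9, 52.9, 233.7]
orientation: [3.142, -0.0, 2.174]
contact_force: [-0.2, 0.3, 0.6]
opening: 57.0
grip_force: 0.0
```

play_rows:
  moves:
    - [[60,0,0,0,0,0,0.123],[60,0,0,0,0,0,0.123],[60,0,0,0,0,0,0.123],[60,0,0,0,0,0,0.123],[60,0,0,0,0,0,0.123]]

```text
clock: 3.5
position: [554.9, 53.1, 233.7]
orientation: [3.141, 0.0, 1.56]
contact_force: [-0.1, -0.0, -0.2]
opening: 57.3
grip_force: 0.0
```

play_rows:
  moves:
    - [[60,0,0,0,0,0,0.123],[60,0,0,0,0,0,0.123],[60,0,0,0,0,0,0.123],[60,0,0,0,0,0,0.123],[60,0,0,0,0,0,0.123]]

```text
clock: 3.92
position: [554.8, 53.0, 233.7]
orientation: [3.141, -0.0, 0.945]
contact_force: [-0.4, 0.2, -0.0]
opening: 57.3
grip_force: 0.0
```

play_rows:
  moves:
    - [[60,0,0,0,0,0,0.123],[60,0,0,0,0,0,0.123],[60,0,0,0,0,0,0.123],[60,0,0,0,0,0,0],[60,0,0,0,0,0,0]]

```text
clock: 4.33
position: [554.8, 53.1, 233.7]
orientation: [-3.142, -0.0, 0.585]
contact_force: [0.0, 0.3, -0.5]
opening: 56.9
grip_force: 0.0
```

play_rows:
  moves:
    - [[60,0,0,0.033,0,0,0],[60,0,0,0.033,0,0,0],[60,0,0,0.033,0,0,0],[60,0,0,0.027,0,0,0],[60,0,0,0.015,0,0,0]]

```text
clock: 4.75
position: [552.4, 53.1, 88.6]
orientation: [-3.138, 0.005, 0.585]
contact_force: [0.0, -0.3, 1.0]
opening: 56.9
grip_force: 0.0
```

play_rows:
  moves:
    - [[60,0,0,0.012,0,0,0],[60,0,0,0,0,0,0],[0,0,0,0,0,0,0],[0,0,0,0,0,0,0],[0,0,0,0,0,0,0]]
  grip_force: 20

```text
clock: 5.17
position: [556.3, 53.1, 82.7]
orientation: [3.14, -0.003, 0.582]
contact_force: [0.2, -0.6, -0.4]
opening: 42.5
grip_force: 0.0
```

play_rows:
  moves:
    - [[0,0,0,0,0,0,0],[0,0,0,0,0,0,0],[0,0,0,0,0,0,0],[0,0,0,0,0,0,0]]

```text
clock: 5.5
position: [555.3, 52.8, 81.1]
orientation: [3.14, -0.001, 0.582]
contact_force: [3.2, -8.7, 1.3]
opening: 15.7
grip_force: 5.2
```

play_rows:
  moves:
    - [[0,0,0,0,0,0,0],[0,0,0,0,0,0,0],[0,0,0,0,0,0,0]]

```text
clock: 5.75
position: [555.7, 52.0, 81.1]
orientation: [3.139, -0.001, 0.582]
contact_force: [2.4, -4.7, -0.2]
opening: 13.9
grip_force: 20.0
```

```bash
python3 -c "
from h import *
o=readout.get_obs();print({k:np.round(o[k],2) for k in ('position','orientation','contact_force','moment','opening','grip_force','joint_pos')})"
```

```text
{'position': array([555.7 ,  51.97,  81.13]), 'orientation': array([ 3.14, -0.  ,  0.58]), 'contact_force': array([ 2.43, -4.72, -0.22]), 'moment': array([-0.88, -0.2 ,  0.04]), 'opening': np.float64(13.94), 'grip_force': np.float64(20.0), 'joint_pos': array([-0.  ,  0.07,  1.98, -0.  ,  1.09,  0.99])}
```

play_rows:
  moves:
    - [[0,0,0.0016,0,0,0,0],[0,0,0,0,0,0,-0.05],[0,0,0,0,0,0,-0.1],[0,0,0,0,0,0,-0.1],[0,0,0,0,0,0,-0.1]]
  grip_force: 25

```text
clock: 6.17
position: [555.9, 51.7, 81.1]
orientation: [-3.142, -0.0, 0.937]
contact_force: [0.0, -1.8, 2.3]
opening: 13.7
grip_force: 25.0
```

play_rows:
  moves:
    - [[0,0,0,0,0,0,-0.1],[0,0,0,0,0,0,-0.1],[0,0,0,0,0,0,-0.1],[0,0,0,0,0,0,-0.1],[0,0,0,0,0,0,-0.1]]

```text
clock: 6.58
position: [556.1, 51.7, 81.1]
orientation: [3.141, -0.0, 1.437]
contact_force: [0.5, -0.8, 1.7]
opening: 13.7
grip_force: 25.0
```

```bash
cat > o.py <<'E'
from h import *
o=readout.get_obs();print({k:np.round(o[k],2) for k in ('position','orientation','contact_force','moment','opening','grip_force')})
E
python3 o.py
```

```text
{'position': array([556.08,  51.67,  81.13]), 'orientation': array([ 3.14, -0.  ,  1.44]), 'contact_force': array([ 0.53, -0.83,  1.71]), 'moment': array([-0.31, -0.01, -0.03]), 'opening': np.float64(13.67), 'grip_force': np.float64(25.0)}
```

Forces are tiny and the grip holds. I'll keep turning; off should be at about yaw 3.10.

play_rows:
  moves:
    - [[0,0,0,0,0,0,-0.1],[0,0,0,0,0,0,-0.1],[0,0,0,0,0,0,-0.1],[0,0,0,0,0,0,-0.1],[0,0,0,0,0,0,-0.1]]

```text
clock: 7.0
position: [556.3, 51.7, 81.1]
orientation: [3.14, 0.0, 1.937]
contact_force: [1.8, -1.0, 1.2]
opening: 14.0
grip_force: 25.0
```

play_rows:
  moves:
    - [[0,0,0,0,0,0,-0.1],[0,0,0,0,0,0,-0.1],[0,0,0,0,0,0,-0.1],[0,0,0,0,0,0,-0.1],[0,0,0,0,0,0,-0.1]]

```text
clock: 7.42
position: [556.4, 51.8, 81.1]
orientation: [3.14, 0.001, 2.436]
contact_force: [3.0, -0.7, 0.9]
opening: 14.0
grip_force: 25.0
```

play_rows:
  moves:
    - [[0,0,0,0,0,0,-0.1],[0,0,0,0,0,0,-0.1],[0,0,0,0,0,0,-0.1],[0,0,0,0,0,0,-0.1],[0,0,0,0,0,0,-0.1]]

```text
clock: 7.83
position: [556.5, 52.0, 81.1]
orientation: [3.14, 0.002, 2.936]
contact_force: [2.5, 0.3, 0.6]
opening: 14.0
grip_force: 25.0
```

```bash
python3 o.py
```

```text
{'position': array([556.53,  51.99,  81.14]), 'orientation': array([3.14, 0.  , 2.94]), 'contact_force': array([2.53, 0.32, 0.63]), 'moment': array([-0.02, -0.33, -0.03]), 'opening': np.float64(14.01), 'grip_force': np.float64(25.0)}
```

play_rows:
  moves:
    - [[0,0,0,0,0,0,-0.05],[0,0,0,0,0,0,-0.05],[0,0,0,0,0,0,-0.04],[0,0,0,0,0,0,-0.02],[0,0,0,0,0,0,0]]

```text
clock: 8.25
position: [556.5, 52.0, 81.1]
orientation: [3.141, 0.002, 3.092]
contact_force: [2.5, 0.4, 0.5]
opening: 14.2
grip_force: 25.0
```

```bash
python3 o.py
```

```text
{'position': array([556.54,  52.03,  81.14]), 'orientation': array([3.14, 0.  , 3.09]), 'contact_force': array([2.48, 0.39, 0.53]), 'moment': array([ 0.11, -0.56,  0.08]), 'opening': np.float64(14.17), 'grip_force': np.float64(25.0)}
```

play_rows:
  moves:
    - [[0,0,0,0,0,0,-0.03],[0,0,0,0,0,0,-0.03],[0,0,0,0,0,0,0]]

```text
clock: 8.5
position: [556.4, 52.1, 81.1]
orientation: [3.14, 0.002, -3.134]
contact_force: [2.3, 1.6, 0.9]
opening: 14.5
grip_force: 25.7
```

```bash
python3 o.py
```

```text
{'position': array([556.36,  52.06,  81.12]), 'orientation': array([ 3.14,  0.  , -3.13]), 'contact_force': array([2.34, 1.57, 0.88]), 'moment': array([ 0.21, -0.44, -0.67]), 'opening': np.float64(14.45), 'grip_force': np.float64(25.69)}
```

The moment of -0.67 N m shows the end stop is reached. I'll release, rise and move over the lid grip.

play_rows:
  moves:
    - [[60,0,0,0,0,0,0],[60,0,0,0,0,0,0],[60,0,0,0,0,0,0],[60,0,0,0,0,0,0],[60,0,0,-0.02,0,0,0]]

```text
clock: 8.92
position: [552.1, 51.7, 96.2]
orientation: [-3.142, -0.009, -3.131]
contact_force: [-0.3, 0.4, -0.4]
opening: 42.5
grip_force: 0.0
```

play_rows:
  moves:
    - [[70,0,0,-0.033,0,0,0],[70,0,0,-0.033,0,0,0],[70,0,0,-0.033,0,0,0],[70,0,0,-0.01,0,0,0.02],[70,0,0,0,0,0,0.02]]

```text
clock: 9.33
position: [557.7, 51.7, 213.8]
orientation: [3.142, 0.007, 3.11]
contact_force: [1.1, 0.9, 0.3]
opening: 66.4
grip_force: 0.0
```

play_rows:
  moves:
    - [[70,-0.001,0.026,0,0,0,0],[70,-0.001,0.026,0,0,0,0],[70,-0.001,0.026,0,0,0,0],[70,-0.001,0.026,0,0,0,0],[70,-0.001,0.025,0,0,0,0]]

```text
clock: 9.75
position: [563.1, 181.4, 206.4]
orientation: [-3.14, -0.005, 3.111]
contact_force: [0.6, -0.3, -0.3]
opening: 66.6
grip_force: 0.0
```

play_rows:
  moves:
    - [[70,0,0,0,0,0,0],[70,0,0,0,0,0,0]]

```text
clock: 9.92
position: [563.3, 181.1, 206.8]
orientation: [-3.14, -0.004, 3.114]
contact_force: [-0.3, -0.2, -0.0]
opening: 66.7
grip_force: 0.0
```

```bash
python3 - <<'E'
from h import *
import o
L=[]
p,d=imaging.capture('top'); a=cv2.resize(p[165:240,325:385],(480,600),interpolation=cv2.INTER_CUBIC)
P=cloud('top',d)
s,_=imaging.capture('side'); cv2.imwrite('pics/k1.png',cv2.resize(s[180:280,260:390],None,fx=6,fy=6,interpolation=cv2.INTER_CUBIC)[:600,:780])
cv2.imwrite('pics/k1t.png',a)
A=P.reshape(-1,3);A=A[(A[:,2]>77)&(A[:,2]<95)&(np.hypot(A[:,0]-554,A[:,1]-53)<30)]
print(len(A),cv2.minAreaRect(A[:,:2].astype(np.float32)))
A=cloud('top',np.load('top0.npy')).reshape(-1,3); r=np.hypot(A[:,0]-465,A[:,1]+172)
B=A[(A[:,2]>50)&(r<250)&(A[:,1]<-160)]; i=np.argsort(np.hypot(B[:,0]-465,B[:,1]+172))[::40][:12]; print(B[i].round())
E
```

```text
{'position': array([563.26, 181.07, 206.84]), 'orientation': array([-3.14, -0.  ,  3.11]), 'contact_force': array([-0.26, -0.17, -0.01]), 'moment': array([ 0.01, -0.01,  0.02]), 'opening': np.float64(66.65), 'grip_force': np.float64(0.0)}
9 ((567.5626220703125, 47.00834655761719), (10.861763000488281, 3.293424129486084), 2.210191249847412)
[[ 549. -316.   51.]
 [ 491. -350.  317.]
 [ 513. -347.  275.]
 [ 595. -300.  137.]
 [ 485. -353.  327.]
 [ 596. -299.  191.]
 [ 594. -302.  194.]
 [ 473. -355.  335.]
 [ 593. -303.   99.]
 [ 600. -296.  177.]
 [ 599. -298.   65.]
 [ 590. -308.  206.]]
```

View pics/k1.png

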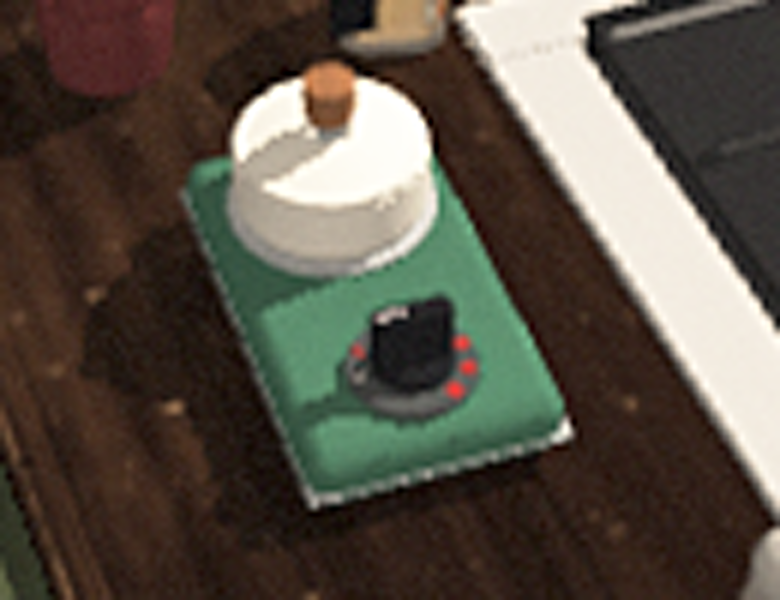

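View pics/k1t.png

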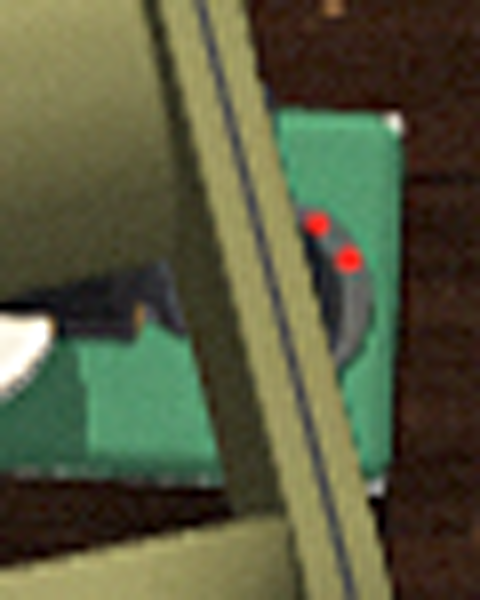

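In the side view the white line (390,315) points towards the white dot (357,375), so the knob is off with the lid still on. Now I'll descend and grip the lid.

play_rows:
  moves:
    - [[70,0,0,0.025,0,0,0],[70,0,0,0.025,0,0,0],[70,0,0,0.02,0,0,0],[70,0,0,0.011,0,0,0],[70,0,0,0.005,0,0,0]]
  grip_force: 20

```text
clock: 10.43
position: [563.1, 179.1, 120.8]
orientation: [-3.14, -0.004, 3.11]
contact_force: [-0.4, -0.2, 0.1]
opening: 66.2
grip_force: 0.0
```

play_rows:
  moves:
    - [[70,0,0,0,0,0,0],[0,0,0,0,0,0,0],[0,0,0,0,0,0,0],[0,0,0,0,0,0,0],[0,0,0,0,0,0,0]]

```text
clock: 10.85
position: [565.4, 180.7, 125.0]
orientation: [3.141, 0.002, 3.112]
contact_force: [-0.7, 0.0, 0.3]
opening: 45.2
grip_force: 0.0
```

play_rows:
  moves:
    - [[0,0,0,0,0,0,0],[0,0,0,0,0,0,0],[0,0,0,0,0,0,0],[0,0,0,0,0,0,0]]

```text
clock: 11.18
position: [564.7, 180.6, 124.0]
orientation: [3.142, 0.0, 3.112]
contact_force: [0.1, 0.2, 1.5]
opening: 27.7
grip_force: 20.0
```

```bash
python3 o.py
```

```text
{'position': array([564.72, 180.57, 124.  ]), 'orientation': array([3.14, 0.  , 3.11]), 'contact_force': array([0.13, 0.2 , 1.51]), 'moment': array([-0.02,  0.05, -0.01]), 'opening': np.float64(27.72), 'grip_force': np.float64(20.0)}
```

play_rows:
  moves:
    - [[0,0,0,0,0,0,0],[0,0,0,-0.005,0,0,0],[0,0,0,-0.01,0,0,0],[0,0,0,-0.015,0,0,0],[0,0,0,-0.02,0,0,0]]
  grip_force: 30

```text
clock: 11.6
position: [563.4, 180.3, 172.8]
orientation: [-3.141, -0.004, 3.112]
contact_force: [-0.2, 0.3, -1.3]
opening: 27.6
grip_force: 30.0
```

play_rows:
  moves:
    - [[0,0,0,-0.02,0,0,0],[0,0,0,-0.015,0,0,0],[0,0,0,-0.005,0,0,0],[0,0,0,0,0,0,0]]

```text
clock: 11.93
position: [565.5, 180.8, 216.0]
orientation: [3.141, 0.004, 3.112]
contact_force: [0.4, -0.5, -1.3]
opening: 27.3
grip_force: 30.0
```

```bash
python3 o.py
```

```text
{'position': array([565.54, 180.75, 216.04]), 'orientation': array([3.14, 0.  , 3.11]), 'contact_force': array([ 0.4 , -0.47, -1.25]), 'moment': array([ 0.08,  0.02, -0.03]), 'opening': np.float64(27.31), 'grip_force': np.float64(30.0)}
```

The lid is held, with about 1.5 N of weight showing. Now I'll travel to the dish.

play_rows:
  moves:
    - [[0,0.0025,-0.0105,0,0,0,0],[0,0.0045,-0.019,0,0,0,0],[0,0.006,-0.025,0,0,0,0],[0,0.006,-0.025,0,0,0,0],[0,0.006,-0.025,0,0,0,0]]

```text
clock: 12.35
position: [534.7, 75.3, 211.4]
orientation: [-3.141, -0.004, 3.112]
contact_force: [0.7, -0.0, -1.4]
opening: 27.6
grip_force: 30.0
```

play_rows:
  moves:
    - [[0,0.006,-0.025,0,0,0,0],[0,0.006,-0.025,0,0,0,0],[0,0.006,-0.025,0,0,0,0],[0,0.006,-0.025,0,0,0,0],[0,0.006,-0.025,0,0,0,0]]

```text
clock: 12.77
position: [500.8, -48.7, 211.6]
orientation: [3.141, -0.003, 3.112]
contact_force: [0.3, 0.9, -1.4]
opening: 27.4
grip_force: 30.0
```

play_rows:
  moves:
    - [[0,0.006,-0.025,0,0,0,0],[0,0.006,-0.025,0,0,0,0],[0,0.006,-0.025,0,0,0,0],[0,0.006,-0.025,0,0,0,0],[0,0.004,-0.018,0,0,0,0]]

```text
clock: 13.18
position: [469.1, -166.1, 211.6]
orientation: [3.141, -0.003, 3.11]
contact_force: [1.4, -0.2, -1.0]
opening: 27.1
grip_force: 30.0
```

play_rows:
  moves:
    - [[0,0.002,-0.01,0,0,0,0],[0,0,0,0,0,0,0],[0,0,0,0,0,0,0]]

```text
clock: 13.43
position: [468.3, -174.1, 212.6]
orientation: [3.14, -0.002, 3.111]
contact_force: [-0.9, 0.6, -0.9]
opening: 27.5
grip_force: 30.0
```

```bash
python3 - <<'E'
from h import *
import o
s,d=imaging.capture('side'); cv2.imwrite('pics/t1.png',cv2.resize(s[200:390,230:440],None,fx=3,fy=3,interpolation=cv2.INTER_CUBIC))
for t,z in (('lid',168),('lid_dish',0)):
    for q in imaging.spot_point(t,'side')[:2]: print(t,q['p'],np.round(q['centre']),at_z('side',q['centre'],z).round(1))
P=cloud('side',d).reshape(-1,3)
A=P[(P[:,2]>174)&(P[:,2]<192)&(np.hypot(P[:,0]-468,P[:,1]+174)<75)]
print(len(A),A.min(0),A.max(0))
E
```

```text
{'position': array([ 468.3 , -174.1 ,  212.58]), 'orientation': array([ 3.14, -0.  ,  3.11]), 'contact_force': array([-0.87,  0.55, -0.94]), 'moment': array([-0.02, -0.04, -0.01]), 'opening': np.float64(27.48), 'grip_force': np.float64(30.0)}
lid 0.97 [282. 328.] [ 461.2 -179.3  168. ]
lid_dish 0.69 [321. 330.] [ 465.1 -179.     0. ]
705 [ 414.42002138 -223.7504846   174.01450253] [ 510.31667042 -125.66522314  187.25049285]
```

View pics/t1.png

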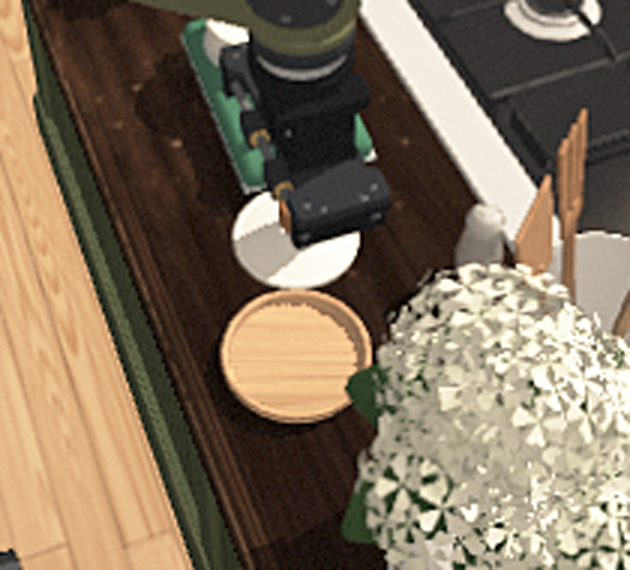

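The lid is level in the grip at (240,295), above the dish at (355,295), and the alignment is within a few mm. Lowering.

play_rows:
  moves:
    - [[0,-0.002,0,0.01,0,0,0],[0,0,0,0.02,0,0,0],[0,0,0,0.025,0,0,0],[0,0,0,0.025,0,0,0],[0,0,0,0.025,0,0,0]]

```text
clock: 14.0
position: [471.2, -173.5, 107.1]
orientation: [-3.142, 0.0, 3.113]
contact_force: [0.1, -0.3, -1.5]
opening: 27.5
grip_force: 30.0
```

play_rows:
  moves:
    - [[0,0,0,0.02,0,0,0],[0,0,0,0.012,0,0,0],[0,0,0,0.006,0,0,0],[0,0,0,0.004,0,0,0],[0,0,0,0,0,0,0]]

```text
clock: 14.42
position: [471.2, -174.2, 66.6]
orientation: [3.142, -0.0, 3.112]
contact_force: [-0.2, -0.3, -1.3]
opening: 27.6
grip_force: 30.0
```

```bash
python3 o.py
```

```text
{'position': array([ 471.21, -174.18,   66.56]), 'orientation': array([ 3.14, -0.  ,  3.11]), 'contact_force': array([-0.23, -0.26, -1.3 ]), 'moment': array([ 0.02, -0.02,  0.01]), 'opening': np.float64(27.58), 'grip_force': np.float64(30.0)}
```

play_rows:
  moves:
    - [[0,0.001,0,0.004,0,0,0],[0,0,0,0.003,0,0,0],[0,0,0,0.002,0,0,0],[0,0,0,0.001,0,0,0],[0,0,0,0,0,0,0]]

```text
clock: 14.83
position: [470.0, -174.4, 56.7]
orientation: [-3.142, 0.0, 3.112]
contact_force: [0.5, 0.4, -1.9]
opening: 27.4
grip_force: 30.0
```

play_rows:
  moves:
    - [[0,0,0,0.001,0,0,0],[0,0,0,0,0,0,0]]

```text
clock: 15.0
position: [470.0, -174.4, 55.7]
orientation: [-3.141, 0.0, 3.112]
contact_force: [1.0, -0.2, -1.5]
opening: 27.3
grip_force: 30.0
```

play_rows:
  moves:
    - [[0,0,0,0.001,0,0,0],[0,0,0,0,0,0,0]]

```text
clock: 15.17
position: [469.9, -174.3, 54.6]
orientation: [3.142, -0.0, 3.112]
contact_force: [0.7, 0.0, -1.5]
opening: 27.5
grip_force: 30.0
```

play_rows:
  moves:
    - [[0,0,0,0.001,0,0,0],[0,0,0,0,0,0,0]]

```text
clock: 15.33
position: [470.1, -174.4, 54.0]
orientation: [-3.141, 0.0, 3.112]
contact_force: [-0.2, 1.3, 0.8]
opening: 27.4
grip_force: 30.0
```

play_rows:
  moves:
    - [[0,0,0,0.001,0,0,0],[0,0,0,0,0,0,0]]

```text
clock: 15.5
position: [470.1, -174.4, 54.0]
orientation: [3.141, -0.001, 3.112]
contact_force: [-3.7, 1.9, 8.6]
opening: 27.1
grip_force: 30.0
```

Contact is at the expected height (54 mm, 8.6 N). I'll release and retreat straight up.

play_rows:
  moves:
    - [[0,0,0,-0.001,0,0,0],[50,0,0,0,0,0,0],[50,0,0,0,0,0,0],[50,0,0,0,0,0,0],[50,0,0,0,0,0,0]]

```text
clock: 15.92
position: [470.0, -174.3, 53.6]
orientation: [-3.142, 0.0, 3.112]
contact_force: [0.4, -0.4, -0.0]
opening: 45.6
grip_force: 0.0
```

play_rows:
  moves:
    - [[50,0,0,0,0,0,0],[50,0,0,-0.01,0,0,0],[50,0,0,-0.025,0,0,0],[50,0,0,-0.03,0,0,0],[50,0,0,-0.03,0,0,0]]

```text
clock: 16.33
position: [469.4, -174.1, 149.8]
orientation: [3.141, -0.001, 3.112]
contact_force: [0.7, -0.2, -0.4]
opening: 47.8
grip_force: 0.0
```

play_rows:
  moves:
    - [[50,0,0,-0.03,0,0,0],[50,0,0,-0.03,0,0,0],[50,0,0.03,0,0,0,0],[50,0,0.03,0,0,0,0],[50,0,0.03,0,0,0,0]]

```text
clock: 16.75
position: [473.0, -83.8, 210.7]
orientation: [-3.141, 0.003, 3.11]
contact_force: [1.4, 0.4, 0.1]
opening: 47.8
grip_force: 0.0
```

play_rows:
  moves:
    - [[50,0,0.03,0,0,0,0],[50,0,0.03,0,0,0,0],[50,0,0,0,0,0,0],[50,0,0,0,0,0,0]]

```text
clock: 17.08
position: [474.5, -23.4, 209.4]
orientation: [-3.141, 0.001, 3.115]
contact_force: [0.4, 0.3, -0.8]
opening: 47.8
grip_force: 0.0
```

```bash
python3 - <<'E'
from h import *
import o
p,d=imaging.capture('top'); s,_=imaging.capture('side')
a=cv2.resize(p[150:280,180:480],(780,338),interpolation=cv2.INTER_CUBIC)
b=cv2.resize(s[170:360,250:420],(233,260),interpolation=cv2.INTER_CUBIC)
c=np.zeros((600,780,3),np.uint8); c[:338]=a; c[340:,:233]=b
e=cv2.resize(p[205:265,400:470],(303,260),interpolation=cv2.INTER_CUBIC); c[340:,240:543]=e
cv2.imwrite('pics/f.png',c)
P=cloud('top',d).reshape(-1,3); r=np.hypot(P[:,0]-465,P[:,1]+172)
A=P[(r<75)&(P[:,2]>12)]
B=A[(A[:,2]>50)]; print('grip',B.mean(0),B[:,2].max())
# flange plane tilt: upper surface ring
cx,cy=B[:,:2].mean(0); q=P[(np.hypot(P[:,0]-cx,P[:,1]-cy)<46)&(np.hypot(P[:,0]-cx,P[:,1]-cy)>30)&(P[:,2]<45)]
print(len(q),np.linalg.lstsq(np.c_[q[:,:2]-[cx,cy],np.ones(len(q))],q[:,2],rcond=None)[0])
E
```

```text
{'position': array([474.45, -23.39, 209.38]), 'orientation': array([-3.14,  0.  ,  3.11]), 'contact_force': array([ 0.35,  0.33, -0.78]), 'moment': array([-0.  ,  0.06,  0.05]), 'opening': np.float64(47.83), 'grip_force': np.float64(0.0)}<stdin>:11: RuntimeWarning: Mean of empty slice.
  ret = um.true_divide(
Traceback (most recent call last):
ValueError: zero-size array to reduction operation maximum which has no identity
```

View pics/f.png

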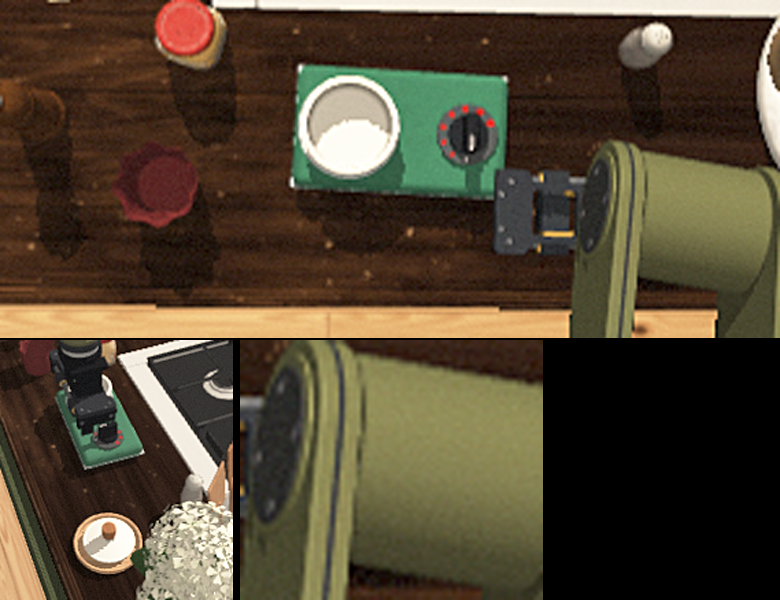

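The lid sits in the dish at (540,108), and the knob line points down to the off dot. I'll check flatness and knob angle numerically.

```bash
python3 - <<'E'
from h import *
p,d=imaging.capture('top'); P=cloud('top',d)
A=P.reshape(-1,3);A=A[(A[:,2]>77)&(A[:,2]<95)&(np.hypot(A[:,0]-554,A[:,1]-53)<30)]
print('bar',len(A),A.mean(0),cv2.minAreaRect(A[:,:2].astype(np.float32)))
w=A[:,:2]-A[:,:2].mean(0); v=np.linalg.svd(w,full_matrices=False)[2][0]; print('az',np.degrees(np.arctan2(v[1],v[0])))
s,d=imaging.capture('side'); P=cloud('side',d).reshape(-1,3)
B=P[(np.hypot(P[:,0]-465,P[:,1]+174)<75)]
G=B[B[:,2]>45]; print('grip',G.mean(0),G[:,2].max()); c=G[:,:2].mean(0)
r=np.hypot(*(B[:,:2]-c).T); q=B[(r>30)&(r<47)&(B[:,2]<40)]
print('plane',len(q),np.linalg.lstsq(np.c_[q[:,:2]-c,np.ones(len(q))],q[:,2],rcond=None)[0])
E
```

```text
bar 80 [554.44252697  53.45308951  84.51967673] ((553.8469848632812, 52.3821907043457), (14.051886558532715, 39.271484375), 88.99872589111328)
az 176.86175561631347
grip [ 467.52813458 -124.44530024  244.49983981] 311.8733955700212
plane 188 [ 1.01702264e-02 -3.52526224e-01  1.08263073e+01]
```

```bash
python3 - <<'E'
from h import *
s,d=imaging.capture('side'); P=cloud('side',d).reshape(-1,3)
B=P[(np.hypot(P[:,0]-465,P[:,1]+174)<70)&(P[:,2]<70)]
G=B[B[:,2]>54]; print('grip',len(G),G.mean(0),G[:,2].max()); c=G[:,:2].mean(0)
r=np.hypot(*(B[:,:2]-c).T); q=B[(r>25)&(r<46)&(B[:,2]>12)&(B[:,2]<32)]
x=np.c_[q[:,:2]-c,np.ones(len(q))]; print('plane',len(q),np.linalg.lstsq(x,q[:,2],rcond=None)[0])
for t in ('pot','pepper_mill','honey_jar','salt_shaker','lid_dish'):
    for q in imaging.spot_point(t,'side')[:1]: print(t,round(q['p'],2),at_z('side',q['centre'],0).round())
E
```

```text
grip 86 [ 465.66643238 -175.51855322   58.39887653] 62.411552921569864
plane 539 [3.94840151e-03 1.23521063e-02 2.09490607e+01]
pot 0.59 [487. 418.   0.]
honey_jar 0.78 [664. 364.   0.]
salt_shaker 0.79 [ 651. -142.    0.]
lid_dish 0.88 [ 470. -186.    0.]
```

```bash
python3 -c "
from cell import job_done
print(job_done())"
```

```text
the job is handed in; nothing more can be done
None
```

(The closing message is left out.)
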